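Fit the keyed rotor into the centrifuge's drive hub and hold it down for the clamp screw

TASK

Put the cleaned rotor back in the little centrifuge: lift it off its stand by the knob, push its keyed shaft into the drive hub, turning it until the key slips into the keyway, and press it fully home against the ejector spring, its shoulder down on the hub. Stay there gripping the knob and pressing it home when you finish, so that I can do up the clamp screw; do not let go. Leave the forceps, the cover glass box and the timer where they are.

Things in the scene. Friction and masses are not known exactly. Their poses are not given: they have to be found in the camera images.
- rotor: Aluminium centrifuge rotor, about 0.25 kg, loose, upright on its stand. Origin at the lower tip of its steel stub shaft, z up along the axis. Heights above the tip, mm: shaft 12 in diameter 0 to 24 (tip tapered over the first 3); flat shoulder, 24 in diameter, facing down at 24; disc 86 in diameter 28 to 46, eight tube holes on top; knob 46 to 83.
- rotor_knob (a point): On the rotor's axis 68 mm above the shaft's tip: the black ribbed round knob, 22 mm in diameter, whose top is 15 mm above this point and whose foot, on the disc, is 22 mm below it. Grip it from above in any direction, fingertips at least 3 mm above the disc. Axes as the rotor's.
- rotor_key (a point): Lower end of the key on the shaft, 10 mm above the shaft's tip and 8 mm from the axis on the rotor's -x side. The key is 5 mm wide (3.4 over its lowest 1.5 mm), 14 mm high, up to the shoulder, and reaches 11 mm from the axis; below it the shaft is plain. A small raised index rib on the disc's upper rim stands right above the key.
- rotor_stand: Grey round pot, 80 mm wide at the foot, 54 mm at the top, 40 mm high, open on top, fixed to the bench, origin at the centre of its underside. The rotor's disc rests on its rim with the shaft inside, so the rotor's origin is 12 mm above the stand's; lift straight up by at least 40 mm to clear it.
- centrifuge: White square mini centrifuge with its cover off, 155 x 155 mm, 55 mm high, with a round rim 132 mm in diameter rising to 66 mm, fixed to the bench; origin under the hub's axis at bench level; control panel on its -x side. The steel drive hub in its middle, 36 mm in diameter, rises to 90 mm; the motor holds it still (0.4 N m to turn it).
- hub_mouth (a point): Centre of the hub's upper face; z up, axes as the centrifuge's. Bore 14 mm in diameter. The keyway, an open slot 7 mm wide reaching 12.5 mm from the axis, full depth, lies up to 0.5 rad either side of the -x (control panel) side: look, or feel for it. With the key beside it the rotor stands with its tip 10 mm below this point; home, the shoulder is on the face and the tip 24 mm below.
- ejector (a joint): Sprung brass pin in the bottom of the hub's bore, in m: 0 up, its top 16 mm below the hub's face; pressed 0.008 with the rotor home. It takes 6 N to start it and 10 N at home, so it lifts the rotor again if nobody presses on it. A clamp screw sticks out of the hub's side, opposite the keyway; it is left alone.
- forceps: Steel forceps 17 x 130 x 10 mm lying on the bench, loose; origin at the middle of the underside. To be left alone.
- glass_box: White cover glass box 36 x 36 x 16 mm, loose, origin at the middle of the underside. To be left alone.
- timer: White lab timer 70 x 64 x 16 mm, loose, origin at the middle of the underside. To be left alone.
Not all that is in view belongs to the job. What is meant by the rotor is not green, pink or yellow, and is the larger of those in its own colour.

How it is judged:
By the outcome, as a careful person would: the job done as asked, in the order asked, and still so for the second after the job is handed in, while the arm keeps its last pose, push and grip.
It also fails if it takes over 51 s, if anything falls off the work surface, if the arm or the gripper's body presses on something with over 40 N, if the wrist force passes 120 N, or if a joint passes its speed limit or range.

ROBOT

A 7-joint arm with a two-finger parallel gripper is mounted at the origin on a cart in front of the work surface, level with it; the furniture and walls round the work are solid. World frame = base frame: x ahead of the robot, y to its left, z up, the work surface at z = 0. Lengths are in m, angles in rad, forces in N, time in s.
With the tool pointing down it reaches from about 0.35 to 0.775 m from the base axis. Payload 3.1 kg.
Tool frame: the origin (TCP) lies midway between the tips of the shut fingers; the grasp point (between the pads) lies 19 mm behind it; z points along the fingers, y is the line along which they close (so a half turn about z gives the same grasp; the last joint's range is limited). The gripper opens to 85 mm and grips with 20 to 120 N. Pads are 22 mm wide; open, the fingers measure 114 mm over their backs; the gripper's body (76 mm by 85 mm) begins 54 mm behind the grasp point. The pads swing forward as they close: fully open they stand 13 mm farther back than shut.
Start: joints at [1.212, 0.311, 0.014, 1.512, -0.004, 1.319, -0.027], TCP at [0.171, -0.523, 0.198] pointing down, gripper open.
Joint ranges: [-2.7, 2.7], [-0.3, 1.91], [-1.27, 1.3], [0.12, 2.57], [-1.44, 4.58], [0.2, 2.03], [-3.05, 3.05]. Speed limits (rad/s): [2.79, 2.79, 3.14, 3.14, 3.14, 3.14, 3.14].

INTERFACE

Orientations are given as a rotation vector (axis times angle).
In Python, from cell import * gives the robot as it stands.
- The arm moves only by the tool apply_moves, never from a script. Its arguments are lists of equal length, an entry for each row: "claw": the opening, from 0 (shut) to 1 (fully open); "offset": the shift along the tool's x, y, z in mm, a list of three; "dr": the turn, a rotation vector about the tool's x, y, z in degrees, a list of three. A call has 1 to 8 rows; each row shifts and turns the commanded pose from where the row before left it, along the tool's axes as they then stand; what a row does not reach is not made up. A row lasts 1/8 s, in which the tool goes at most 62.5 mm and 10.7 degrees, less where a joint would pass 70% of its speed; a pose out of reach is approached as far as the arm can. A call with a gripper value outside its range is refused whole. The fingers move at their own pace and stop on an object; "grip_force" is the grip in N (left out, the last holds). Time passes only in rows, so rows that do not move let the fingers close. It gives the time, the measured TCP pose, the force, the opening and the grip force at its end, in the units of the state.
- read_state(): the state, without advancing time (a new reading comes with each control period).
- get_image(name): name is "side" or "top"; returns a dict with "img" (420x560x3 uint8, red, green, blue), "K" (3x3 intrinsics, pixels), "cam_to_world" (4x4, takes a point from camera to world coordinates). Camera axes: x right, y down, z forward; pixel columns grow to the right and rows downward; lengths in m; the calibration is good to about 2 mm. A picture is of the moment at which its call begins. There is no depth.
- sign_off(): hands the job in; it is judged then, once.
The state is a dict: "time_s": time; "joint_pos": joint angles; "qd": joint speeds; "joint_efforts": joint torques, N m; "tool_pos": TCP position; "eef_rot": TCP orientation; "contact_force": force on the tool from outside, world axes, zero at the start; "ft_torque": the same for the moment, N m; "width": finger opening in m; "grip_force": force on a finger pad.
Only numpy, scipy, OpenCV 4.12 (cv2) and the standard library are available. Lean on these libraries where they do the work, as an engineer would, in place of code of your own. Each camera call takes 0.05 s, during which the arm holds its last target. There are 200 camera calls.

## Working session

There is one attempt and no reset: what is moved stays moved. The work goes in short steps, Python scripts to look and compute and a tool call to move; the robot and the scene stay as the last step left them, time stands still between calls to the robot, and variables do not carry over. Pictures are saved under pics/ and viewed, at most 10 in all, crops included, and the job is handed in when it is done.

Besides the shell and the picture viewer there is one more tool, called after "Call:" by a JSON object that holds its "fn" and its "kwargs". apply_moves: Moves the arm, as the interface text tells. Its arguments: {"type":"object","properties":{"claw":{"type":"array"},"offset":{"type":"array"},"dr":{"type":"array"},"grip_force":{"type":"number"}},"required":["claw","offset","dr"]}

```bash
mkdir -p pics; python3 - <<'E'
from cell import *
import cv2,numpy as np
for n in("top","side"):
    d=get_image(n);cv2.imwrite(f"pics/{n}0.png",d["img"][:,:,::-1]);np.savez(n+"0.npz",**d)
    print(n,d["K"].tolist(),np.round(d["cam_to_world"],4).tolist())
s=read_state();print(s)
E
```

```text
top [[543.6092059680404, 0.0, 286.79771829795146], [0.0, 543.6092059680404, 209.25830845571906], [0.0, 0.0, 1.0]] [[-0.0086, -0.9828, 0.1843, 0.2728], [-0.9999, 0.0104, 0.0091, -0.0169], [-0.0109, -0.1842, -0.9828, 1.3254], [0.0, 0.0, 0.0, 1.0]]
side [[505.68222595323925, 0.0, 277.2713956871626], [0.0, 505.68222595323925, 213.39996564612125], [0.0, 0.0, 1.0]] [[-0.9853, -0.098, 0.1399, 0.3637], [-0.1702, 0.6352, -0.7534, 0.8363], [-0.015, -0.7661, -0.6425, 0.7838], [0.0, 0.0, 0.0, 1.0]]
{'time_s': 0.1, 'joint_pos': array([ 1.21228829,  0.31164899,  0.01399028,  1.51289349, -0.00440778,
        1.31920657, -0.02719615]), 'qd': array([-0.00019341, -0.00130921, -0.00137808, -0.00469808, -0.00188433,
       -0.00112523, -0.00171683]), 'joint_efforts': array([ 7.38832459e-04, -3.80853581e+01,  1.46607435e-01, -2.31241840e+01,
        1.22390734e-02,  8.09609250e-03, -1.02032524e-05]), 'tool_pos': array([ 0.17113295, -0.52193574,  0.19722926]), 'eef_rot': array([-3.10018213e+00, -4.95359126e-01,  6.51344472e-04]), 'contact_force': array([0.10982323, 0.5786438 , 0.15075214]), 'ft_torque': array([-0.04166267,  0.0227771 ,  0.02635429]), 'grip_force': 0.0, 'width': 0.08523686363741749}
```

View pics/top0.png

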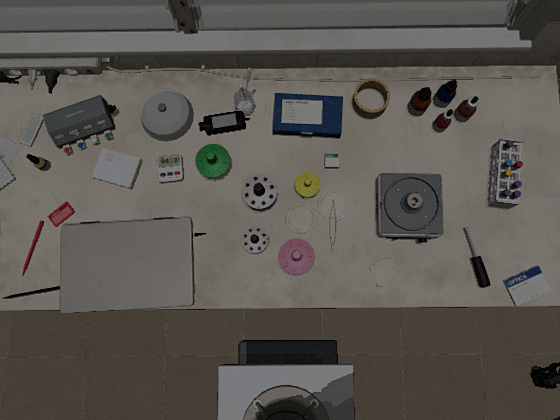

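View pics/side0.png

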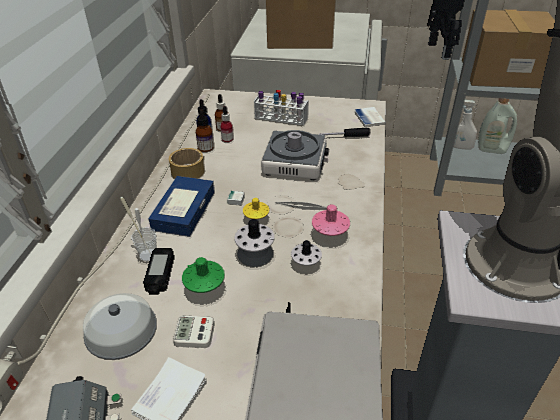

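The large silver/black rotor at top (260,193) / side (255,238) fits. The small silver one at top (256,240) is smaller in the same colour, and green (213,160), pink (296,257) and yellow (307,184) are excluded. The centrifuge is at top (409,203) / side (295,150). Next I'll enlarge both.

```bash
python3 - <<'E'
import cv2,numpy as np
t=cv2.imread("pics/top0.png");s=cv2.imread("pics/side0.png")
def crop(im,u,v,w,h,k):
    c=cv2.resize(im[v:v+h,u:u+w],None,fx=k,fy=k,interpolation=cv2.INTER_CUBIC)
    return cv2.convertScaleAbs(c,alpha=1.6 if im is t else 1.0)
A=np.hstack([crop(t,235,165,50,50,8),crop(t,370,165,80,80,5)])
B=np.hstack([crop(s,225,210,60,60,400/60),crop(s,255,115,80,80,5)])
cv2.imwrite("pics/cropt.png",A);cv2.imwrite("pics/crops.png",B)
E
```

```text
(no output)
```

View pics/cropt.png

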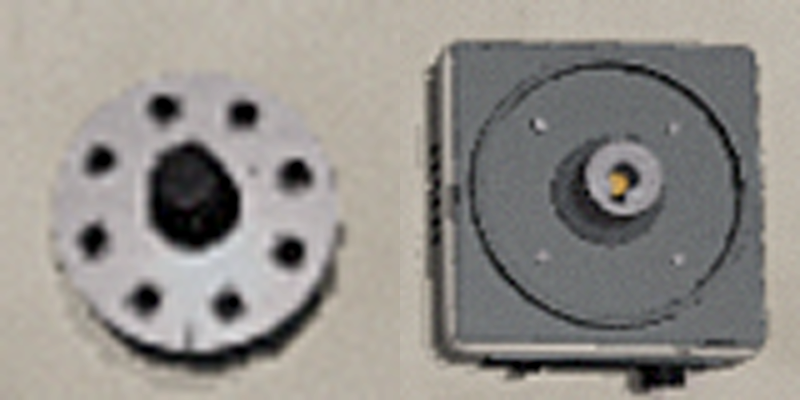

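View pics/crops.png

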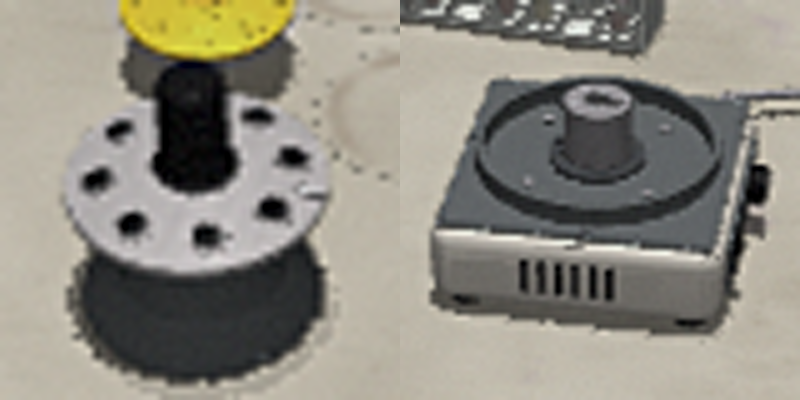

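Confirmed: it is the large silver disc with the black knob, rib near (258.5,207) top and (272,238.5) side. The hub face is near (414.6,200.4) top. Next I'll rectify the disc plane (z=0.058) and the hub face plane (z=0.09) to metric views.

```bash
cat > h.py <<'E'
import cv2,numpy as np
D={n:dict(np.load(n+"0.npz")) for n in("top","side")}
def proj(n,P,d=None):
    d=d or D[n];T=np.linalg.inv(d["cam_to_world"]);p=(T[:3,:3]@np.atleast_2d(P).T+T[:3,3:]);q=d["K"]@p;return (q[:2]/q[2]).T
def ray(n,u,v,z,d=None):
    d=d or D[n];T=d["cam_to_world"];r=T[:3,:3]@np.linalg.solve(d["K"],[u,v,1]);return T[:3,3]+r*(z-T[2,3])/r[2]
def rect(n,c,z,half,S=380,d=None):
    # image up=+x, left=+y
    d=d or D[n];w=np.array([[c[0]+half,c[1]+half],[c[0]+half,c[1]-half],[c[0]-half,c[1]-half],[c[0]-half,c[1]+half]])
    px=proj(n,np.c_[w,np.full(4,z)],d).astype(np.float32)
    H=cv2.getPerspectiveTransform(px,np.float32([[0,0],[S,0],[S,S],[0,S]]))
    return cv2.warpPerspective(d["img"][:,:,::-1].copy(),H,(S,S),flags=cv2.INTER_CUBIC)
E
python3 - <<'E'
from h import *
c=ray("top",259.4,191.4,.058);h=ray("top",414.6,200.4,.09);k=ray("top",235+188/8,165+175/8,.095)
print(c,h,k)
print("side disc",ray("side",225+197*.15,210+185*.15,.058),"side hub",ray("side",255+197/5,115+98/5,.09),"knobtop",ray("side",225+193*.15,210+75*.15,.095))
print("rib",ray("top",258.5,206.9,.060),ray("side",271.8,238.5,.060))
a=np.vstack([np.hstack([cv2.convertScaleAbs(rect(n,p,z,hf,300),alpha=1.7 if n=="top" else 1) for p,z,hf in((c,.058,.06),(h,.09,.025))]) for n in("top","side")])
for x0 in(0,300):
  for y0 in(0,300):
    for i in range(0,300,50): cv2.line(a,(x0+i,y0),(x0+i,y0+6),(0,0,255),1);cv2.line(a,(x0,y0+i),(x0+6,y0+i),(0,0,255),1)
cv2.imwrite("pics/rect.png",a)
E
```

```text
[0.55459353 0.05991128 0.058     ] [ 0.52221082 -0.30128358  0.09      ] [0.55714918 0.05976834 0.095     ]
side disc [0.55564894 0.0715343  0.058     ] side hub [ 0.5251508  -0.30071335  0.09      ] knobtop [0.55743761 0.06112184 0.095     ]
rib [0.51653538 0.06189981 0.06      ] [0.51874544 0.07031496 0.06      ]
```

View pics/rect.png

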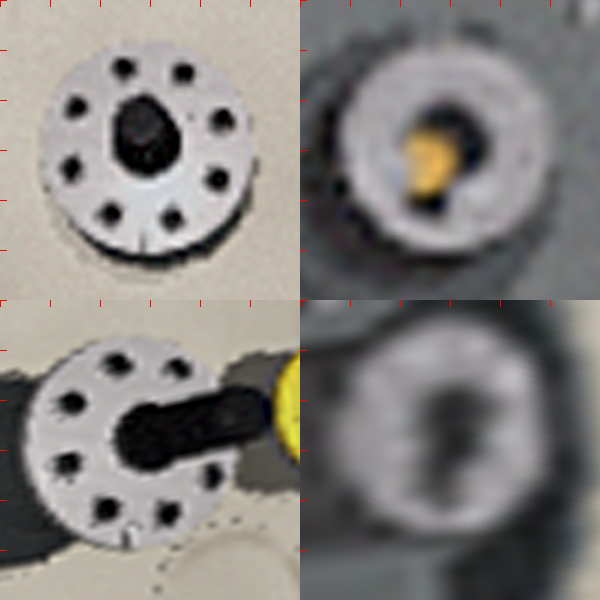

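```bash
cat >> h.py <<'E'
def totool(rv,dw):
    R=cv2.Rodrigues(np.array(rv,float))[0];return np.round(R.T@np.array(dw)*1000,1)
E
python3 - <<'E'
from h import *
from cell import *
s=read_state();print(s["time_s"],s["tool_pos"]);print(cv2.Rodrigues(s["eef_rot"])[0].round(3).tolist())
print("move",totool(s["eef_rot"],np.array([.558,.0615,.197])-s["tool_pos"]))
for n,c in(("top",(.5229,-.3006)),("side",(.5265,-.3005))):
    g=cv2.cvtColor(rect(n,c,.09,.025,500),cv2.COLOR_BGR2GRAY)
    for r in(9,10.5):
        print(n,r,[(round(p,1),int(g[int(250+r*10*np.cos(p)),int(250-r*10*np.sin(p))])) for p in np.arange(-1,1.01,.1)])
E
```

```text
0.1 [ 0.17113295 -0.52193574  0.19722926]
[[0.95, 0.312, -0.001], [0.312, -0.95, 0.002], [-0.0, -0.002, -1.0]]
move [ 549.4 -433.8    1.1]
top 9 [(np.float64(-1.0), 97), (np.float64(-0.9), 103), (np.float64(-0.8), 106), (np.float64(-0.7), 108), (np.float64(-0.6), 112), (np.float64(-0.5), 111), (np.float64(-0.4), 104), (np.float64(-0.3), 98), (np.float64(-0.2), 93), (np.float64(-0.1), 72), (np.float64(-0.0), 45), (np.float64(0.1), 17), (np.float64(0.2), 7), (np.float64(0.3), 23), (np.float64(0.4), 44), (np.float64(0.5), 61), (np.float64(0.6), 72), (np.float64(0.7), 85), (np.float64(0.8), 91), (np.float64(0.9), 93), (np.float64(1.0), 95)]
top 10.5 [(np.float64(-1.0), 100), (np.float64(-0.9), 104), (np.float64(-0.8), 107), (np.float64(-0.7), 109), (np.float64(-0.6), 109), (np.float64(-0.5), 104), (np.float64(-0.4), 100), (np.float64(-0.3), 96), (np.float64(-0.2), 98), (np.float64(-0.1), 85), (np.float64(-0.0), 54), (np.float64(0.1), 19), (np.float64(0.2), 5), (np.float64(0.3), 11), (np.float64(0.4), 17), (np.float64(0.5), 27), (np.float64(0.6), 50), (np.float64(0.7), 70), (np.float64(0.
[... 390 characters left out ...]
64(0.3), 73), (np.float64(0.4), 89), (np.float64(0.5), 101), (np.float64(0.6), 115), (np.float64(0.7), 125), (np.float64(0.8), 139), (np.float64(0.9), 153), (np.float64(1.0), 160)]
side 10.5 [(np.float64(-1.0), 147), (np.float64(-0.9), 145), (np.float64(-0.8), 148), (np.float64(-0.7), 153), (np.float64(-0.6), 154), (np.float64(-0.5), 150), (np.float64(-0.4), 137), (np.float64(-0.3), 122), (np.float64(-0.2), 103), (np.float64(-0.1), 87), (np.float64(-0.0), 76), (np.float64(0.1), 70), (np.float64(0.2), 72), (np.float64(0.3), 83), (np.float64(0.4), 96), (np.float64(0.5), 114), (np.float64(0.6), 129), (np.float64(0.7), 140), (np.float64(0.8), 146), (np.float64(0.9), 152), (np.float64(1.0), 158)]
```

Rotor ≈ (0.558, 0.0615) with the key 0.08 rad from -x toward +y. Hub ≈ (0.5247, -0.3005) with the keyway about 0.2 rad toward +y. Moving above the rotor.

Call:
{"fn": "apply_moves", "kwargs": {"claw": [1, 0.8, 0.6, 0.6, 0.6, 0.6, 0.6, 0.6], "offset": [[39, -31, 0], [39, -31, 0], [39, -31, 0], [39, -31, 0], [39, -31, 0], [39, -31, 0], [39, -31, 0], [39, -31, 0]], "dr": [[0, 0, 0], [0, 0, 0], [0, 0, 0], [0, 0, 0], [0, 0, 0], [0, 0, 0], [0, 0, 0], [0, 0, 0]]}}

```text
time_s: 1.1
tool_pos: [0.3909, -0.1883, 0.1979]
eef_rot: [3.102, 0.495, -0.001]
contact_force: [0.3, -0.9, 0.2]
width: 0.0511
grip_force: 0.0
```

Call:
{"fn": "apply_moves", "kwargs": {"claw": [0.6, 0.6, 0.6, 0.6, 0.6, 0.6, 0.6], "offset": [[39, -31, 0], [39, -31, 0], [39, -31, 0], [39, -31, 0], [39, -31, 0], [39, -31, 0], [0, 0, 0]], "dr": [[0, 0, 0], [0, 0, 0], [0, 0, 0], [0, 0, 0], [0, 0, 0], [0, 0, 0], [0, 0, 0]]}}

```text
time_s: 1.98
tool_pos: [0.5552, 0.0657, 0.1973]
eef_rot: [-3.096, -0.508, 0.001]
contact_force: [-0.2, 0.3, 1.0]
width: 0.0515
grip_force: 0.0
```

```bash
python3 - <<'E'
from h import *
from cell import *
s=read_state();print(s["time_s"],s["tool_pos"],s["joint_pos"].round(2),s["width"]);print(cv2.Rodrigues(s["eef_rot"])[0].round(3).tolist())
print("move",totool(s["eef_rot"],np.array([.558,.0615,.064])-s["tool_pos"]))
E
```

```text
1.975 [0.55518052 0.06565692 0.19725541] [ 0.23  0.38 -0.51  1.47  0.18  1.34 -1.54] 0.05153327750694384
[[0.948, 0.319, -0.001], [0.319, -0.948, 0.004], [0.0, -0.004, -1.0]]
move [  1.3   5.4 133.2]
```

Call:
{"fn": "apply_moves", "kwargs": {"claw": [0.6, 0.6, 0.6, 0.6, 0.6, 0.6, 0.6], "offset": [[1.5, 5, 30], [0, 0, 30], [0, 0, 20], [0, 0, 20], [0, 0, 20], [0, 0, 8], [0, 0, 0]], "dr": [[0, 0, 0], [0, 0, 0], [0, 0, 0], [0, 0, 0], [0, 0, 0], [0, 0, 0], [0, 0, 0]]}}

```text
time_s: 2.85
tool_pos: [0.5573, 0.0548, 0.0697]
eef_rot: [3.102, 0.494, -0.002]
contact_force: [0.4, 0.2, 0.1]
width: 0.0511
grip_force: 0.0
```

```bash
python3 - <<'E'
from h import *
from cell import *
s=read_state();print(s["time_s"],s["tool_pos"],s["eef_rot"],s["contact_force"])
d={n:get_image(n) for n in("top","side")}
a=[]
for n,u,v in(("top",235,160),("side",220,190)):
    a.append(cv2.convertScaleAbs(cv2.resize(d[n]["img"][v:v+70,u:u+70,::-1],(400,400),interpolation=cv2.INTER_CUBIC),alpha=1.6 if n=="top" else 1))
cv2.imwrite("pics/grip.png",np.hstack(a))
E
```

```text
2.85 [0.55733806 0.05475776 0.06974393] [ 3.10208609e+00  4.94319826e-01 -2.33628069e-03] [0.41966397 0.17623445 0.08737836]
```

View pics/grip.png

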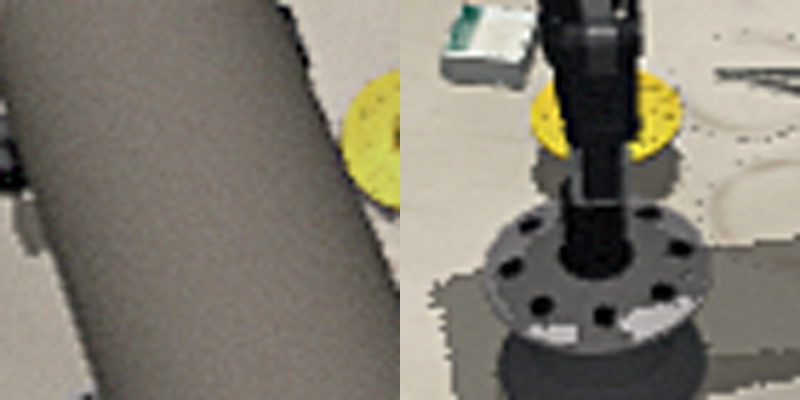

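The near finger pad stands in front of the knob in the side view at (600,170), above the disc and roughly aligned. The arm settled about 6 mm short in y, so I'll correct that, then close.

Call:
{"fn": "apply_moves", "kwargs": {"claw": [0.6, 0.6, 0.6, 0.6], "offset": [[3, -6, 0], [0, 0, 4], [0, 0, 0], [0, 0, 0]], "dr": [[0, 0, 0], [0, 0, 0], [0, 0, 0], [0, 0, 0]]}}

```text
time_s: 3.45
tool_pos: [0.5589, 0.0621, 0.0661]
eef_rot: [3.102, 0.496, -0.0]
contact_force: [-0.9, -0.3, 1.3]
width: 0.0512
grip_force: 0.0
```

Call:
{"fn": "apply_moves", "kwargs": {"claw": [0.3, 0.2, 0.2, 0.15, 0.1, 0.1], "offset": [[0, 0, 0], [0, 0, 0], [0, 0, 0], [0, 0, 0], [0, 0, 0], [0, 0, 0]], "dr": [[0, 0, 0], [0, 0, 0], [0, 0, 0], [0, 0, 0], [0, 0, 0], [0, 0, 0]], "grip_force": 80}}

```text
time_s: 4.2
tool_pos: [0.5589, 0.0622, 0.0662]
eef_rot: [3.102, 0.496, -0.0]
contact_force: [1.1, 0.1, 0.5]
width: 0.0087
grip_force: 0.0
```

```bash
python3 - <<'E'
from h import *
from cell import *
d={n:get_image(n) for n in("top","side")}
a=[]
for n,u,v in(("top",220,150),("side",205,170)):
    a.append(cv2.convertScaleAbs(cv2.resize(d[n]["img"][v:v+100,u:u+100,::-1],(400,400),interpolation=cv2.INTER_CUBIC),alpha=1.8 if n=="top" else 1.5,beta=20))
cv2.imwrite("pics/grip2.png",np.hstack(a))
s=read_state();print(s["tool_pos"],s["width"],s["grip_force"],proj("side",[s["tool_pos"],[.558,.0615,.095]]),proj("top",[s["tool_pos"]]))
E
```

```text
[0.55892553 0.06224273 0.06620154] 0.008770773303299086 0.0 [[253.76109719 231.79830529]
 [253.64855682 221.34036421]] [[258.21156071 188.88124471]]
```

View pics/grip2.png

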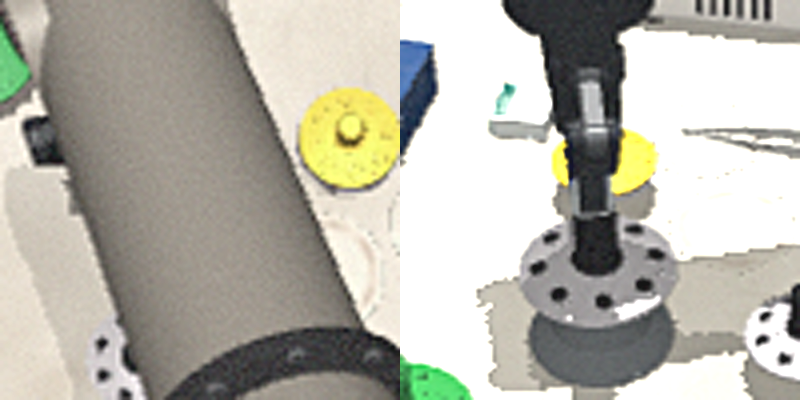

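The width of 8.7 mm with no grip force means the knob is not between the pads. The side view suggests the tip is at row ~224 rather than 232. I'll check with a brightened before/after crop.

```bash
python3 - <<'E'
from h import *
from cell import *
d=get_image("side");np.savez("side1.npz",**d)
a=[]
for im in(D["side"]["img"],d["img"]):
    c=im[195:255,225:285,::-1].astype(float)
    c=cv2.resize((255*np.clip(c/160,0,1)**.5).astype(np.uint8),(400,400),interpolation=cv2.INTER_CUBIC)
    for i in range(0,60,10): cv2.line(c,(0,int(i*400/60)),(8,int(i*400/60)),(0,0,255),1)
    a.append(c)
cv2.imwrite("pics/g3.png",np.hstack(a))
print(proj("side",[[.559,.062,z] for z in(.058,.066,.075,.085,.095,.105)]).round(1).tolist())
E
```

```text
[[253.9, 234.6], [253.8, 231.8], [253.6, 228.6], [253.3, 225.1], [253.1, 221.4], [252.9, 217.8]]
```

View pics/g3.png

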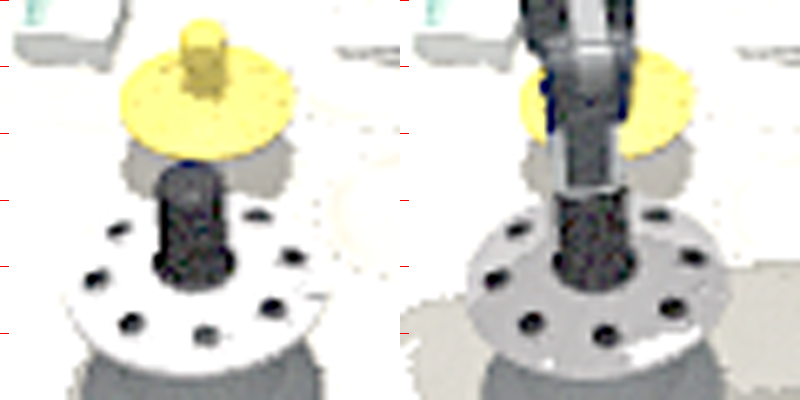

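The light finger ends at row ~223.5 and hides the knob's top (row 219), so the fingers seem to have closed above the knob, higher than the TCP reading suggests. I'll reopen and feel downward in small steps.

Call:
{"fn": "apply_moves", "kwargs": {"claw": [0.6, 0.6, 0.6, 0.6], "offset": [[0, 0, 0], [0, 0, 0], [0, 0, 3], [0, 0, 0]], "dr": [[0, 0, 0], [0, 0, 0], [0, 0, 0], [0, 0, 0]]}}

```text
time_s: 4.85
tool_pos: [0.5586, 0.0621, 0.0628]
eef_rot: [3.102, 0.496, -0.001]
contact_force: [-0.2, 0.4, 0.3]
width: 0.0512
grip_force: 0.0
```

Call:
{"fn": "apply_moves", "kwargs": {"claw": [0.6, 0.6, 0.6], "offset": [[0, 0, 3], [0, 0, 2], [0, 0, 0]], "dr": [[0, 0, 0], [0, 0, 0], [0, 0, 0]]}}

```text
time_s: 5.22
tool_pos: [0.5587, 0.0622, 0.0579]
eef_rot: [-3.102, -0.496, 0.001]
contact_force: [-0.0, 0.1, 0.0]
width: 0.0515
grip_force: 0.0
```

Call:
{"fn": "apply_moves", "kwargs": {"claw": [0.6, 0.6, 0.6], "offset": [[0, 0, 3], [0, 0, 2], [0, 0, 0]], "dr": [[0, 0, 0], [0, 0, 0], [0, 0, 0]]}}

```text
time_s: 5.6
tool_pos: [0.5587, 0.0622, 0.0529]
eef_rot: [-3.102, -0.496, 0.001]
contact_force: [-0.2, -0.3, 0.2]
width: 0.0511
grip_force: 0.0
```

Call:
{"fn": "apply_moves", "kwargs": {"claw": [0.6, 0.6, 0.6], "offset": [[0, 0, 3], [0, 0, 1], [0, 0, 0]], "dr": [[0, 0, 0], [0, 0, 0], [0, 0, 0]]}}

```text
time_s: 5.98
tool_pos: [0.5588, 0.0622, 0.0491]
eef_rot: [-3.102, -0.496, 0.0]
contact_force: [-0.6, 0.6, -0.4]
width: 0.0515
grip_force: 0.0
```

There is no contact at a TCP reading of z=0.049, below the disc top at 0.058, so the reading does run about 25 mm low. Lowering a little more, then closing.

Call:
{"fn": "apply_moves", "kwargs": {"claw": [0.6, 0.6, 0.6, 0.6], "offset": [[0, 0, 3], [0, 0, 2], [0, 0, 0], [0, 0, 0]], "dr": [[0, 0, 0], [0, 0, 0], [0, 0, 0], [0, 0, 0]]}}

```text
time_s: 6.48
tool_pos: [0.559, 0.0623, 0.0442]
eef_rot: [-3.102, -0.496, -0.0]
contact_force: [-0.5, 0.2, -0.4]
width: 0.0515
grip_force: 0.0
```

```bash
python3 - <<'E'
from h import *
from cell import *
d=get_image("side");s=read_state();print(s["time_s"],s["tool_pos"],s["contact_force"])
a=[]
c=d["img"][190:260,215:295,::-1].astype(float)
c=cv2.resize((255*np.clip(c/160,0,1)**.5).astype(np.uint8),(640,560),interpolation=cv2.INTER_CUBIC)
for i in range(0,70,10): cv2.line(c,(0,i*8),(8,i*8),(0,0,255),1)
cv2.imwrite("pics/g4.png",c)
E
```

```text
6.525 [0.55901676 0.06226429 0.04423011] [-0.67337054 -0.42442739  0.05594423]
```

View pics/g4.png

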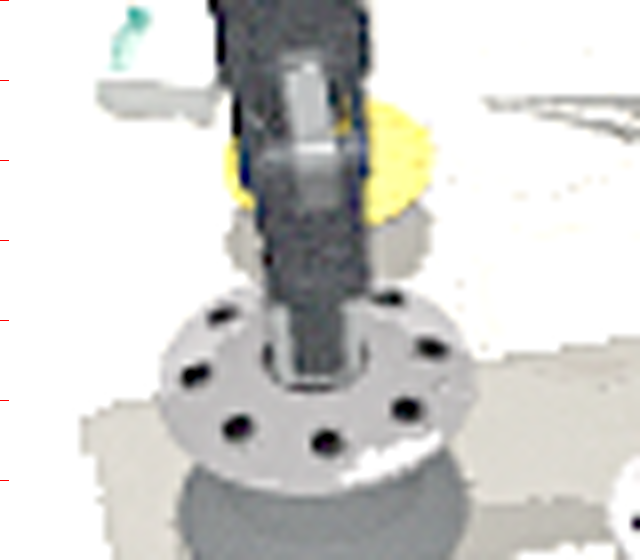

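The near finger now covers the knob, its tip at row 238 (z ≈ 0.07) just above the knob's foot and clear of the disc. Closing.

Call:
{"fn": "apply_moves", "kwargs": {"claw": [0.4, 0.3, 0.2, 0.15, 0.1, 0.1, 0.1], "offset": [[0, 0, 0], [0, 0, 0], [0, 0, 0], [0, 0, 0], [0, 0, 0], [0, 0, 0], [0, 0, 0]], "dr": [[0, 0, 0], [0, 0, 0], [0, 0, 0], [0, 0, 0], [0, 0, 0], [0, 0, 0], [0, 0, 0]], "grip_force": 90}}

```text
time_s: 7.4
tool_pos: [0.5594, 0.0615, 0.0446]
eef_rot: [3.101, 0.495, 0.001]
contact_force: [0.4, -3.8, 5.0]
width: 0.0187
grip_force: 88.0
```

Call:
{"fn": "apply_moves", "kwargs": {"claw": [0.1, 0.1, 0.1, 0.1, 0.1, 0.1, 0.1, 0.1], "offset": [[0, 0, -5], [0, 0, -15], [0, 0, -20], [0, 0, -25], [0, 0, -25], [0, 0, -20], [0, 0, 0], [0, 0, 0]], "dr": [[0, 0, 0], [0, 0, 0], [0, 0, 0], [0, 0, 0], [0, 0, 0], [0, 0, 0], [0, 0, 0], [0, 0, 0]]}}

```text
time_s: 8.4
tool_pos: [0.5581, 0.0624, 0.1534]
eef_rot: [-3.102, -0.496, 0.003]
contact_force: [-1.0, -1.0, -3.1]
width: 0.0186
grip_force: 88.2
```

```bash
python3 - <<'E'
from h import *
from cell import *
s=read_state();print(s["time_s"],s["tool_pos"],s["contact_force"],s["width"],s["joint_pos"].round(2))
print("move",totool(s["eef_rot"],np.array([s["tool_pos"][0]-.0336,s["tool_pos"][1]-.3624,s["tool_pos"][2]])-s["tool_pos"]))
E
```

```text
8.4 [0.55809337 0.06242548 0.15336148] [-0.98168953 -1.0148377  -3.10233462] 0.018564847964111675 [ 0.22  0.41 -0.5   1.54  0.2   1.25 -1.56]
move [-1.450e+02  3.338e+02  1.000e-01]
```

Call:
{"fn": "apply_moves", "kwargs": {"claw": [0.1, 0.1, 0.1, 0.1, 0.1, 0.1, 0.1, 0.1], "offset": [[-9, 21, 0], [-18, 42, 0], [-20, 46, 0], [-25, 57, 0], [-25, 57, 0], [-21, 48, 0], [-18, 42, 0], [-9, 21, 0]], "dr": [[0, 0, 0], [0, 0, 0], [0, 0, 0], [0, 0, 0], [0, 0, 0], [0, 0, 0], [0, 0, 0], [0, 0, 0]]}}

```text
time_s: 9.4
tool_pos: [0.523, -0.3037, 0.1524]
eef_rot: [-3.103, -0.488, 0.005]
contact_force: [-0.8, -0.2, -2.5]
width: 0.0186
grip_force: 88.3
```

Call:
{"fn": "apply_moves", "kwargs": {"claw": [0.1, 0.1, 0.1, 0.1], "offset": [[0, 0, 0], [0, 0, 0], [0, 0, 0], [0, 0, 0]], "dr": [[0, 0, 0], [0, 0, 7], [0, 0, 0], [0, 0, 0]]}}

```text
time_s: 9.9
tool_pos: [0.526, -0.2979, 0.1542]
eef_rot: [-3.125, -0.313, -0.0]
contact_force: [0.2, -0.7, -2.1]
width: 0.0189
grip_force: 88.4
```

```bash
python3 - <<'E'
from h import *
from cell import *
d={n:get_image(n) for n in("top","side")};s=read_state();print(s["time_s"],s["tool_pos"],s["eef_rot"],s["contact_force"],s["width"])
for n in d: np.savez(n+"2.npz",**d[n])
tip=s["tool_pos"][2]-.0326;print("tip",tip)
# disc top plane z=tip+.046, rectified about expected axis
a=[]
for n in d:
    c=rect(n,(.5247,-.3005),tip+.046,.06,390,d[n]);
    a.append((255*np.clip(c.astype(float)/(120 if n=="top" else 180),0,1)**.6).astype(np.uint8))
cv2.imwrite("pics/over.png",np.hstack(a))
E
```

```text
10.0 [ 0.5255896  -0.29905407  0.15424171] [-3.12584293e+00 -3.09717307e-01 -1.76999530e-04] [-0.43290257 -1.1579087  -1.54591748] 0.019055469749966587
tip 0.12164171374767155
```

View pics/over.png

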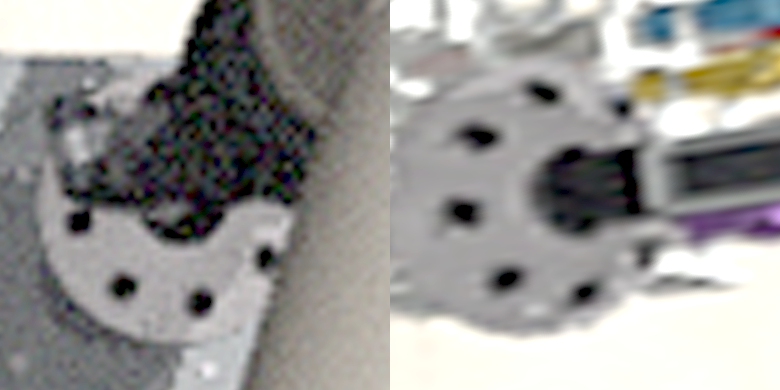

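Holes are visible. Top pane: (79,220), (122,287), (200,301), (266,257). Side pane: (154,93), (91,134), (71,211), (118,279), (194,292). I'll fit the eight-hole pattern.

```bash
python3 - <<'E'
from h import *
from cell import *
from scipy.optimize import least_squares
H={"top":[(79,220),(122,287),(200,301),(266,257)],"side":[(154,93),(91,134),(71,211),(118,279),(194,292)]}
for n,p in H.items():
    q=(195-np.array(p,float))*120/390  # (y,x) mm
    q=q[:,::-1]                        # x,y
    def f(v):
        r=q-v[:2];a=np.arctan2(r[:,1],-r[:,0])-v[2]  # angle from -x toward +y
        k=(a-np.pi/8)/(np.pi/4);return np.r_[np.hypot(*r.T)-31.7,31.7*(k-np.round(k))*np.pi/4]
    r=min((least_squares(f,[0,0,a]) for a in(0,.1,.2,.3)),key=lambda r:r.cost);print(n,"axis",.5247+r.x[0]/1e3,-.3005+r.x[1]/1e3,"phi",r.x[2],"rms",np.sqrt(2*r.cost/len(p)))
s=read_state();print(s["tool_pos"],totool(s["eef_rot"],[.001,0,0]),totool(s["eef_rot"],[0,.001,0]))
E
```

```text
top axis 0.5230966153215835 -0.2958048791368382 phi 0.1942387140234622 rms 0.22665077470899772
side axis 0.5255249402004097 -0.29417309529104807 phi 0.20089168610604513 rms 0.6102964486566814
[ 0.5255896  -0.29905407  0.15424171] [1.  0.2 0. ] [ 0.2 -1.   0. ]
```

Call:
{"fn": "apply_moves", "kwargs": {"claw": [0.1, 0.1, 0.1, 0.1], "offset": [[0, -0.5, 0], [0, 0, 0], [0, 0, 0], [0, 0, 0]], "dr": [[0, 0, 0], [0, 0, 0], [0, 0, 0], [0, 0, 0]]}}

```text
time_s: 10.5
tool_pos: [0.5251, -0.2999, 0.1542]
eef_rot: [3.127, 0.305, -0.0]
contact_force: [-0.8, -0.2, -2.8]
width: 0.0185
grip_force: 88.4
```

```bash
cat > m.py <<'E'
from h import *
from cell import *
from scipy.optimize import least_squares
def holes(n,z,ctr,phi,d):
    S=600;g=cv2.GaussianBlur(cv2.cvtColor(rect(n,ctr,z,.06,S,d),cv2.COLOR_BGR2GRAY),(0,0),3).astype(float)
    for it in range(3):
        P=[]
        for k in range(8):
            a=phi+np.pi/8+k*np.pi/4;
            if it==0: c0=np.zeros(2);ph=0
            a+=ph; e=c0+31.7*np.array([-np.cos(a),np.sin(a)]);u,v=int(300-e[1]*5),int(300-e[0]*5)
            w=g[v-25:v+26,u-25:u+26]; yy,xx=np.mgrid[-25:26,-25:26]
            m=np.clip(np.median(w)*.7-w,0,None)*(np.hypot(xx,yy)<25)
            ring=w[(np.hypot(xx,yy)>20)&(np.hypot(xx,yy)<25)]
            if ring.min()<.55*np.median(ring) or m.sum()<50: continue
            P.append((k,e[0]-(m*yy).sum()/m.sum()/5,e[1]-(m*xx).sum()/m.sum()/5))
        P=np.array(P)
        if len(P)<3: return None
        def f(v):
            A=phi+v[2]+np.pi/8+P[:,0]*np.pi/4;return np.r_[v[0]-31.7*np.cos(A)-P[:,1],v[1]+31.7*np.sin(A)-P[:,2]]
        r=least_squares(f,[*c0,ph],loss="soft_l1");c0=r.x[:2];ph=r.x[2]
    return np.array(ctr)+c0/1e3,phi+ph,len(P),np.sqrt((r.fun**2).mean())
E
python3 - <<'E'
from m import *
for n,c in(("top",(.5565,.061)),("side",(.559,.0625))): print("start",n,holes(n,.058,c,.08,D[n]))
s=read_state();d={n:get_image(n) for n in("top","side")};print(s["time_s"],s["tool_pos"],s["eef_rot"],s["contact_force"])
for n,c in(("top",(.523,-.2965)),("side",(.525,-.295))): print("now",n,holes(n,s["tool_pos"][2]-.0326+.046,c,.2,d[n]))
E
```

```text
start top None
start side None
10.5 [ 0.52506388 -0.29992368  0.15418654] [ 3.12672341e+00  3.05138752e-01 -9.36551572e-05] [-0.83974998 -0.18348915 -2.82869767]
now top None
now side None
```

```bash
sed -i 's/v-25:v+26,u-25:u+26/v-34:v+35,u-34:u+35/; s/mgrid\[-25:26,-25:26\]/mgrid[-34:35,-34:35]/; s/<25)$/<30)/; s/>20)&(np.hypot(xx,yy)<25)/>29)\&(np.hypot(xx,yy)<34)/' m.py
cat > run.py <<'E'
from m import *
for n,c in(("top",(.5565,.061)),("side",(.559,.0625))): print("start",n,holes(n,.058,c,.08,D[n]))
s=read_state();d={n:get_image(n) for n in("top","side")};print(s["time_s"],s["tool_pos"],s["eef_rot"],s["contact_force"])
for n,c in(("top",(.523,-.2965)),("side",(.525,-.295))): print("now",n,holes(n,s["tool_pos"][2]-.0326+.046,c,.2,d[n]))
E
python3 run.py
```

```text
start top (array([0.55720967, 0.06091092]), np.float64(0.08183126249817434), 8, np.float64(0.12005726861685086))
start side (array([0.55920589, 0.06257772]), np.float64(0.0755494861403294), 6, np.float64(0.17124292120164133))
10.6 [ 0.52509381 -0.2998927   0.15418476] [ 3.12674023e+00  3.05096828e-01 -3.55098013e-06] [-0.51132169  1.01294675 -1.64604062]
now top None
now side (array([ 0.52445928, -0.2947065 ]), np.float64(0.20801841137743657), 3, np.float64(0.26954953419551664))
```

Settled. Differential measurement against the hub asks for about (+0.9, -2.3) mm in world axes. Correcting and descending toward the face, which I expect at a TCP reading of z ≈ 0.1226.

Call:
{"fn": "apply_moves", "kwargs": {"claw": [0.1, 0.1, 0.1, 0.1, 0.1, 0.1], "offset": [[0.5, 2.5, 8], [0, 0, 8], [0, 0, 6], [0, 0, 4], [0, 0, 0], [0, 0, 0]], "dr": [[0, 0, 0], [0, 0, 0], [0, 0, 0], [0, 0, 0], [0, 0, 0], [0, 0, 0]]}}

```text
time_s: 11.45
tool_pos: [0.5263, -0.3022, 0.1285]
eef_rot: [3.126, 0.305, 0.001]
contact_force: [0.5, -0.1, -3.3]
width: 0.0188
grip_force: 88.4
```

Call:
{"fn": "apply_moves", "kwargs": {"claw": [0.1, 0.1, 0.1, 0.1, 0.1], "offset": [[0, 0, 2], [0, 0, 2], [0, 0, 2], [0, 0, 2], [0, 0, 0]], "dr": [[0, 0, 0], [0, 0, 0], [0, 0, 0], [0, 0, 0], [0, 0, 0]]}}

```text
time_s: 12.08
tool_pos: [0.526, -0.3022, 0.12]
eef_rot: [-3.127, -0.305, 0.0]
contact_force: [-0.5, -0.7, -1.7]
width: 0.0189
grip_force: 88.4
```

Call:
{"fn": "apply_moves", "kwargs": {"claw": [0.1, 0.1, 0.1, 0.1], "offset": [[0, 0, 2], [0, 0, 2], [0, 0, 0], [0, 0, 0]], "dr": [[0, 0, 0], [0, 0, 0], [0, 0, 0], [0, 0, 0]]}}

```text
time_s: 12.58
tool_pos: [0.5261, -0.3023, 0.1162]
eef_rot: [3.127, 0.305, 0.0]
contact_force: [-0.9, -0.9, -2.0]
width: 0.0186
grip_force: 88.4
```

No contact at 6 mm below face level, so the tip is in the bore. Continuing to the key.

Call:
{"fn": "apply_moves", "kwargs": {"claw": [0.1, 0.1, 0.1, 0.1], "offset": [[0, 0, 2], [0, 0, 2], [0, 0, 0], [0, 0, 0]], "dr": [[0, 0, 0], [0, 0, 0], [0, 0, 0], [0, 0, 0]]}}

```text
time_s: 13.08
tool_pos: [0.5261, -0.3023, 0.1121]
eef_rot: [3.127, 0.305, -0.0]
contact_force: [0.1, -0.8, -2.2]
width: 0.0184
grip_force: 88.3
```

Call:
{"fn": "apply_moves", "kwargs": {"claw": [0.1, 0.1, 0.1, 0.1], "offset": [[0, 0, 1.5], [0, 0, 1.5], [0, 0, 0], [0, 0, 0]], "dr": [[0, 0, 0], [0, 0, 0], [0, 0, 0], [0, 0, 0]]}}

```text
time_s: 13.58
tool_pos: [0.5261, -0.3022, 0.1091]
eef_rot: [3.127, 0.306, 0.0]
contact_force: [1.3, -1.2, -3.6]
width: 0.0186
grip_force: 88.4
```

Call:
{"fn": "apply_moves", "kwargs": {"claw": [0.1, 0.1, 0.1, 0.1], "offset": [[0, 0, 1.5], [0, 0, 1.5], [0, 0, 0], [0, 0, 0]], "dr": [[0, 0, 0], [0, 0, 0], [0, 0, 0], [0, 0, 0]]}}

```text
time_s: 14.08
tool_pos: [0.5264, -0.3022, 0.1066]
eef_rot: [3.126, 0.305, 0.001]
contact_force: [0.6, 0.4, 0.9]
width: 0.0188
grip_force: 88.8
```

Call:
{"fn": "apply_moves", "kwargs": {"claw": [0.1, 0.1, 0.1, 0.1], "offset": [[0, 0, 1], [0, 0, 1], [0, 0, 0], [0, 0, 0]], "dr": [[0, 0, 0], [0, 0, 0], [0, 0, 0], [0, 0, 0]]}}

```text
time_s: 14.58
tool_pos: [0.5265, -0.3021, 0.1047]
eef_rot: [3.126, 0.306, 0.001]
contact_force: [0.0, 0.3, 4.7]
width: 0.0188
grip_force: 88.9
```

The spring started exactly at the expected reading (0.1066, tip 16 mm down), so the key is in its keyway. Pressing home, expected at z ≈ 0.0986.

Call:
{"fn": "apply_moves", "kwargs": {"claw": [0.1, 0.1, 0.1, 0.1, 0.1], "offset": [[0, 0, 1.5], [0, 0, 1.5], [0, 0, 1.5], [0, 0, 0], [0, 0, 0]], "dr": [[0, 0, 0], [0, 0, 0], [0, 0, 0], [0, 0, 0], [0, 0, 0]]}}

```text
time_s: 15.2
tool_pos: [0.5266, -0.3022, 0.1004]
eef_rot: [3.126, 0.305, 0.002]
contact_force: [0.2, 1.0, 5.2]
width: 0.0188
grip_force: 89.0
```

Call:
{"fn": "apply_moves", "kwargs": {"claw": [0.1, 0.1, 0.1, 0.1, 0.1], "offset": [[0, 0, 1], [0, 0, 1], [0, 0, 1], [0, 0, 0], [0, 0, 0]], "dr": [[0, 0, 0], [0, 0, 0], [0, 0, 0], [0, 0, 0], [0, 0, 0]]}}

```text
time_s: 15.82
tool_pos: [0.5269, -0.3021, 0.0986]
eef_rot: [3.126, 0.305, 0.003]
contact_force: [-2.1, 1.7, 10.6]
width: 0.0187
grip_force: 89.9
```

Call:
{"fn": "apply_moves", "kwargs": {"claw": [0.1, 0.1, 0.1, 0.1, 0.1], "offset": [[0, 0, 1], [0, 0, 1], [0, 0, 0], [0, 0, 0], [0, 0, 0]], "dr": [[0, 0, 0], [0, 0, 0], [0, 0, 0], [0, 0, 0], [0, 0, 0]]}}

```text
time_s: 16.45
tool_pos: [0.5272, -0.3022, 0.0985]
eef_rot: [3.125, 0.305, 0.004]
contact_force: [-4.9, 2.4, 17.8]
width: 0.0189
grip_force: 90.7
```

Call:
{"fn": "apply_moves", "kwargs": {"claw": [0.1, 0.1, 0.1, 0.1, 0.1], "offset": [[0, 0, 1], [0, 0, 1], [0, 0, 0], [0, 0, 0], [0, 0, 0]], "dr": [[0, 0, 0], [0, 0, 0], [0, 0, 0], [0, 0, 0], [0, 0, 0]]}}

```text
time_s: 17.08
tool_pos: [0.5275, -0.3023, 0.0984]
eef_rot: [3.124, 0.305, 0.006]
contact_force: [-5.8, 3.7, 24.9]
width: 0.0187
grip_force: 91.5
```

It stopped solidly at z = 0.0985, 8.1 mm after the pin started, which matches the 8 mm ejector travel. It is home and pressed with about 25 N. Handing in.

```bash
python3 -c "
from cell import *
s=read_state();print(s['tool_pos'],s['contact_force'],s['grip_force'])
print(sign_off())"
```

```text
[ 0.52750566 -0.30225851  0.09837405] [-5.77402064  3.71581799 24.94647218] 91.49121165275574
the job is handed in; nothing more can be done
None
```

The rotor is home in the drive hub with its key in the keyway, and the arm is still gripping the knob and pressing down with about 25 N, ready for you to do up the clamp screw; it took about 17 s of the 51 s, and I didn't go near the forceps, glass box or timer.

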